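# Crank the wide fuzz pedal home along its rail

## Task

Using the crank of the rail that carries the wide orange fuzz pedal, move that pedal all the way along its rail until its carriage is at the end stop: take the crank's upright handle and turn it clockwise, seen from above, for a little more than one full turn, then let go. Do not push the pedal itself, and leave the crank of the narrow pedal as it is.

Things in the scene. Friction and masses are not known exactly. Their poses are not given: they have to be found in the camera images.
- wide_axis (a point): Point on the vertical axis of the crank that drives the wide pedal, 93 mm above the desk, level with the top of the steel crank arm (hub top 95 mm), on a 60 mm grey gear box. Its x axis points along the rail to the end stop. Two like fixed rails stand side by side, cranks at the robot's end, 0.32 to 0.44 m apart; they differ only in their pedals; which one is left varies.
- wide_knob: The handle to turn: upright black round sleeve, diameter 22 mm, 46 mm tall, spinning freely on its pin. Origin: centre of its lower end, 95 mm above the desk. It goes round a level circle of 50 mm radius about wide_axis, so a gripper pointing down can hold it at fixed yaw for whole turns. The arm (top at 93 mm) lies under it. 3 to 5 N turn the crank; it stays where left.
- wide_pedal: Wide orange fuzz pedal with its 100 mm carriage plate: 95 mm along the rail, 118 across, 36 high, two footswitches, two black dials (narrow pedal: 46 mm, one of each). Origin: centre of the plate, 47 mm above the desk, 161 to 179 mm from wide_axis along the rail at the start, 267.5 mm at the end stop. x points along the rail. Leans 10 degrees sideways; highest part about 105 mm above the desk.
- narrow_knob: The handle of the other crank, which drives the narrow pedal: same shape, size and origin as wide_knob. To be left alone.
- wide_crank (a joint): Angle in rad of the wide pedal's crank, growing clockwise seen from above: -0.7 to 0.7 at the start, 7.8 when the carriage plate meets the end stop and the crank stops hard. At 0 the arm points from the axis away from the end stop. Each radian moves the pedal 12.5 mm along the rail, away from the crank (78.5 mm a turn).

How it is judged (in metres and radians):
On the way:
1. the fingers are turning the wide pedal's crank by its handle, with the carriage past the middle of its travel (x of wide_pedal in the frame of wide_axis above 0.22 m and contact force between the fingers and wide_knob above 0.3 N).
At the end, for the whole second after the job is handed in: The wide pedal's carriage is within 10 mm of its end stop and at rest, the handle is let go, and the handle of the narrow pedal's crank is within 20 mm of where it was (x of wide_pedal in the frame of wide_axis above 0.2575 m and linear speed of wide_pedal below 0.005 m/s and distance of narrow_knob from where it was at the start of the episode below 0.02 m); the robot touches nothing.
It fails at once if the wide pedal itself is pushed by the robot (more than 3 N) (contact force between any of the fingers, the arm and wide_pedal above 3 N).
It fails at once if the narrow pedal's crank handle is moved more than 20 mm (distance of narrow_knob from where it was at the start of the episode above 0.02 m).
It also fails if it takes over 53 s, if anything falls off the work surface, if the arm or the gripper's body presses on something with over 40 N, if the wrist force passes 120 N, or if a joint passes its speed limit or range.

## Robot

A 6-joint arm with a two-finger parallel gripper is mounted at the origin on the work surface. World frame = base frame: x ahead of the robot, y to its left, z up, the work surface at z = 0. Lengths are in mm, angles in rad, forces in N, time in s.
With the tool pointing down it reaches from about 300 to 775 mm from the base axis. Payload 14.6 kg.
Tool frame: the origin (TCP) lies midway between the tips of the shut fingers; the grasp point (between the pads) lies 19 mm behind it (grip_depth is the distance from the TCP to the grasp point, in mm); z points along the fingers, y is the direction in which the jaws open and shut (so a half turn about z gives the same grasp; the last joint's range is limited). The gripper opens to 94 mm and grips with 3 to 60 N. Pads are 16 mm wide; open, the fingers measure 119 mm over their backs; the gripper's body (75 mm by 177 mm) begins 78 mm behind the grasp point.
Start: joints at [-1.4, 0.3, 1.521, -0, 1.321, -0.067], TCP at [129.554, -534.514, 205.446] pointing down, gripper open.
Joint ranges: [-3.03, 3.03], [-0.79, 2.21], [0.23, 2.52], [-1.04, 4.18], [0, 3.07], [-2.55, 2.55]. Speed limits (rad/s): [2.22, 2.22, 2.57, 3.14, 3.14, 3.14].

## Interface

Orientations are given as [roll, pitch, yaw] about the fixed x, y, z axes, in that order (R = Rz(yaw) Ry(pitch) Rx(roll)).
In Python, from cell import read_state, camera, camera_info, sign_off, grip_depth gives the robot as it stands.
- The arm moves only by the tool drive_tool, never from a script. Its argument "motion" is one flat list of numbers, 4 for each row, row after row: the shift along the tool's x, y, z in mm, then the turn about the tool's z in rad. A call has 1 to 8 rows; each row shifts and turns the pose as measured when the row begins, along the tool's axes as they then stand; what a row does not reach is not made up. A row lasts 1/12 s, in which the tool goes at most 41.7 mm and 7.16 degrees, less where a joint would pass 70% of its speed; a pose out of reach is approached as far as the arm can. A call is refused whole if a number of a shift passes 41.7 or a number of a turn 0.125, either way. A call with a gripper value outside its range is refused whole. "jaw" is the closure, from 0 (fully open) to 1 (shut), set as the call begins (left out, the last holds). The fingers move at their own pace and stop on an object; "grip_force" is the grip in N (left out, the last holds). Time passes only in rows, so rows that do not move let the fingers close. It gives the time, the measured TCP pose, the force and the opening at its end, in the units of the state.
- read_state(): the state, without advancing time (a new reading comes with each control period).
- camera(name): name is "side" or "top"; returns the picture (400x640x3 uint8, red, green, blue); there is no depth.
- camera_info(name): a dict with "fovy" (degrees; the focal length in pixels is half the picture's height over the tangent of half this angle, whatever the lens; pixels are square), "cx", "cy" (the principal point, pixels), "camera_from_world" (4x4, takes a point from world to camera coordinates). Camera axes: x right, y up, looking along -z (the intrinsics and any distortion apply to the point x, -y, -z); pixel columns grow to the right and rows downward; lengths in mm; the calibration is good to about 2 mm. A picture is of the moment at which its call begins. camera_info takes no time and is no camera call.
- sign_off(): hands the job in, once; it reports no verdict.
The state is a dict: "clock": time; "joints": joint angles; "qd": joint speeds; "effort": joint torques, N m; "eef_pos": TCP position; "eef_rot": TCP orientation; "wrist_force": force on the tool from outside, world axes, zero at the start; "moment": the same for the moment, N m; "finger_gap": finger opening in mm.
Only numpy, scipy, OpenCV 4.12 (cv2) and the standard library are available. Lean on these libraries where they do the work, as an engineer would, in place of code of your own. Each camera call takes 0.05 s, during which the arm holds its last target. There are 200 camera calls.

## Working session

There is one attempt and no reset: what is moved stays moved. The work goes in short steps, Python scripts to look and compute and a tool call to move; the robot and the scene stay as the last step left them, time stands still between calls to the robot, and variables do not carry over. Pictures are saved under pics/ and viewed, on a budget of 10 in all, crops included, one or two more only if the job needs it, and the job is handed in when it is done.

Besides the shell and the picture viewer there is one more tool, called after "Emit:" by a JSON object that holds its "name" and its "arguments", one argument or row to a line. drive_tool: Moves the arm, as the interface text tells. Its arguments: {"type":"object","properties":{"motion":{"type":"array","items":{"type":"number"}},"jaw":{"type":"number"},"grip_force":{"type":"number"}},"required":["motion"]}

```bash
mkdir -p pics
python3 - <<'E'
from cell import *
import cv2
for n in("top","side"):
    cv2.imwrite(f"pics/{n}0.png",camera(n)[...,::-1]); i=camera_info(n); print(n,i)
s=read_state();print(s)
E
```

```text
top {'fovy': 42.163572229856605, 'cx': 311.6361184260762, 'cy': 198.9933578483689, 'camera_from_world': array([[ 2.67763438e-03, -9.99983883e-01, -5.00648060e-03,
        -1.44257273e+01],
       [ 9.94842319e-01,  2.15614853e-03,  1.01410603e-01,
        -5.75800883e+02],
       [-1.01398174e-01, -5.25219929e-03,  9.94832059e-01,
        -9.76742354e+02],
       [ 0.00000000e+00,  0.00000000e+00,  0.00000000e+00,
         1.00000000e+00]])}
side {'fovy': 57.199947625719496, 'cx': 317.28101576189636, 'cy': 204.4198472350569, 'camera_from_world': array([[-9.65429221e-01, -2.60291798e-01, -1.39498885e-02,
         5.45943661e+02],
       [ 1.75121788e-01, -6.87311238e-01,  7.04936608e-01,
        -1.79724175e+02],
       [-1.93077132e-01,  6.78123471e-01,  7.09133118e-01,
        -7.34805051e+02],
       [ 0.00000000e+00,  0.00000000e+00,  0.00000000e+00,
         1.00000000e+00]])}
{'clock': 0.1, 'joints': array([-1.39957312e+00,  3.00426958e-01,  1.52146693e+00, -5.86548462e-06,
        1.32070087e+00, -6.65866866e-02]), 'qd': array([-0.00066191, -0.00088272, -0.00078746,  0.00163016,  0.00069119,
       -0.00071483]), 'effort': array([ 1.10610115e-03, -5.32646334e+01, -3.53282797e+01,  7.09521957e-02,
        2.35550426e-02, -3.87940679e-05]), 'eef_pos': array([ 129.53218515, -534.30814341,  204.95883092]), 'eef_rot': array([-3.14059239e+00, -6.10086319e-05,  2.37811314e-01]), 'wrist_force': array([-0.98156933,  0.54979545, -0.05134297]), 'moment': array([ 0.03842979, -0.00472707,  0.01225258]), 'finger_gap': 93.73371180222556}
```

View pics/top0.png

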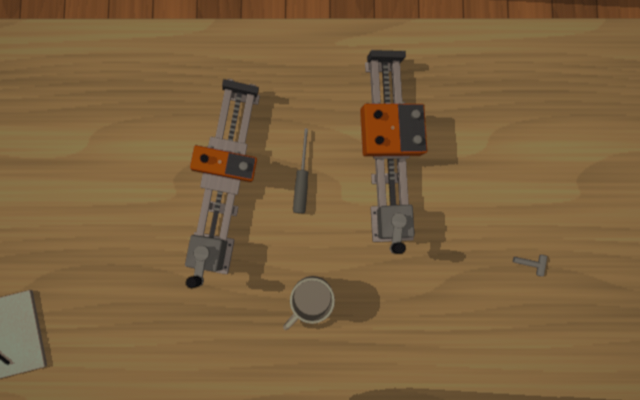

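View pics/side0.png

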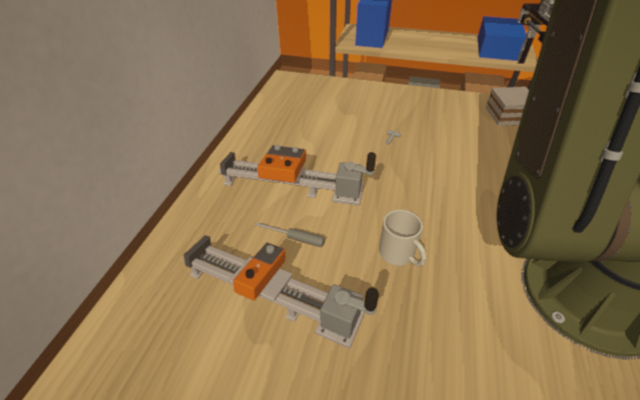

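The wide pedal is on the right rail in the top view: hub about (398,217), knob about (398,248). In the side view its knob is about (371,161). The mug stands left of it, and the view is clear.

```bash
cat > h.py <<'E'
from cell import *
import cv2, numpy as np
def ray(n,u,v):
    i=camera_info(n); T=i["camera_from_world"]; f=200/np.tan(np.radians(i["fovy"])/2)
    R=T[:3,:3]; return -R.T@T[:3,3], R.T@np.array([(u-i["cx"])/f,-(v-i["cy"])/f,-1])
def plane(n,u,v,z):
    o,d=ray(n,u,v); return o+d*(z-o[2])/d[2]
def blobs(im,box,lo,hi):
    x0,y0,x1,y1=box; m=cv2.inRange(im[y0:y1,x0:x1],lo,hi)
    n,l,s,c=cv2.connectedComponentsWithStats(m)
    return [(s[k].tolist(),(c[k]+[x0,y0]).round(1).tolist()) for k in range(1,n) if s[k][4]>25]
E
python3 - <<'E'
from h import *
t=cv2.imread("pics/top0.png"); s=cv2.imread("pics/side0.png")
print("knob top",blobs(t,(380,232,416,262),(0,0,0),(32,32,32)))
print("knob side",blobs(s,(360,145,385,178),(0,0,0),(32,32,32)))
print("stop",blobs(t,(360,45,415,66),(0,0,0),(45,45,45)))
print("gearbox-ish",blobs(t,(370,195,420,245),(90,90,90),(255,255,255)))
cv2.imwrite("pics/c1.png",np.hstack([cv2.resize(t[185:265,355:435],(400,400),interpolation=2),cv2.resize(s[130:210,320:400],(400,400),interpolation=2)]))
for n,u,v,z in (("top",398,248,141),("top",398,217,95),("top",387,56,60),("top",393,129,90),("side",371,154,141)): print(n,u,v,plane(n,u,v,z).round(1))
E
```

```text
knob top [([12, 11, 13, 10, 106], [398.0, 247.7])]
knob side []
stop [([8, 9, 36, 10, 198], [385.0, 58.4])]
gearbox-ish [([9, 0, 7, 11, 67], [382.0, 199.6]), ([31, 0, 7, 9, 56], [404.1, 198.9]), ([1, 12, 18, 34, 161], [374.8, 224.5]), ([22, 19, 13, 28, 205], [397.7, 225.4])]
top 398 248 [ 480.8 -161.1  141. ]
top 398 217 [ 536.8 -169.2   95. ]
top 387 56 [ 850.8 -158.1   60. ]
top 393 129 [ 699.8 -163.1   90. ]
side 371 154 [ 480.1 -162.   141. ]
```

View pics/c1.png

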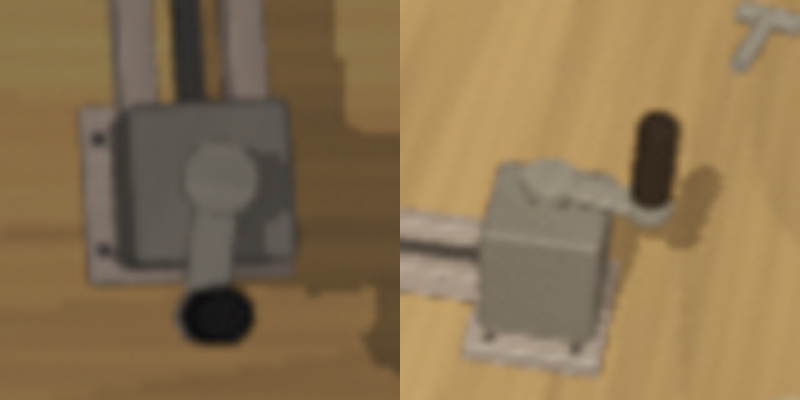

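Run:
```python
from h import *
k=plane("top",398.6,247.8,141); ks=plane("side",371.6,154,141); kb=plane("side",370.4,170,95)
h=plane("top",399.2,220.6,95); hs=plane("side",320+150/5,130+180/5,95)
print(k,ks,kb,h,hs,np.linalg.norm((k-h)[:2]))
g=plane("top",355+209/5,185+183/5,93);print("box top centre",g)
```

```text
[ 481.13214512 -162.09361477  141.        ] [ 478.7906276  -162.33283032  141.        ] [ 477.2322471  -161.06595768   95.        ] [ 530.326987   -171.31209501   95.        ] [ 526.98431507 -163.93335474   95.        ] 50.0511023457549
box top centre [ 528.62981137 -167.28255989   93.        ]
```

Emit:
{"name": "drive_tool", "arguments": {
  "motion": [0, 0, 0, 0.119, 0, 0, 0, 0.119, 26, -28, 0, 0, 26, -28, 0, 0, 26, -28, 0, 0, 26, -28, 0, 0, 26, -28, 0, 0, 26, -28, 0, 0],
  "jaw": 0,
  "grip_force": 35
}}

```text
clock: 0.77
eef_pos: [287.9, -364.0, 201.7]
eef_rot: [-3.135, 0.003, -0.022]
wrist_force: [0.4, -0.6, 0.5]
finger_gap: 94.0
```

Emit:
{"name": "drive_tool", "arguments": {
  "motion": [27, -28, 0, -0.022, 27, -28, 0, 0, 27, -28, 0, 0, 27, -28, 0, 0, 27, -28, 0, 0, 27, -28, 0, 0, 20, -20, 0, 0, 8, -10, 0, 0]
}}

```text
clock: 1.43
eef_pos: [487.0, -150.7, 201.5]
eef_rot: [-3.134, 0.004, 0.004]
wrist_force: [0.7, -0.8, -0.7]
finger_gap: 94.0
```

Emit:
{"name": "drive_tool", "arguments": {
  "motion": [-6.5, 11, 0, 0, 0, 0, 0, 0, 0, 0, 20, 0, 0, 0, 20, 0, 0, 0, 20, 0, 0, 0, 20, 0, 0, 0, 12, 0, 0, 0, 0, 0]
}}

```text
clock: 2.1
eef_pos: [479.4, -161.1, 105.4]
eef_rot: [-3.134, 0.004, 0.003]
wrist_force: [-0.1, 0.2, -0.0]
finger_gap: 93.8
```

Run:
```python
from h import *
s=read_state();print(s['eef_pos'],s['eef_rot'],s['wrist_force'])
a=camera("side");b=camera("top")
cv2.imwrite("pics/c2.png",np.hstack([cv2.resize(x[...,::-1],(400,400),interpolation=2) for x in (a[80:240,290:450],b[150:310,320:480])]))
```

```text
[ 479.38075438 -161.12790973  105.35001901] [-3.13371833  0.0039632   0.00315885] [-0.08578535  0.23279765 -0.01078297]
```

View pics/c2.png

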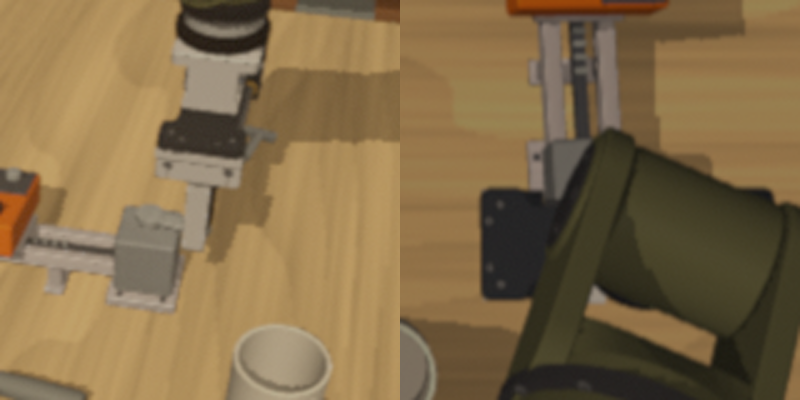

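The side view shows the fingers down around the knob, which is hidden behind the near finger at about (368,165). They're clear of the gear box, so I'm closing.

Emit:
{"name": "drive_tool", "arguments": {
  "motion": [0.8, 0, 1, 0, 0, 0, 0, 0, 0, 0, 0, 0, 0, 0, 0, 0, 0, 0, 0, 0, 0, 0, 0, 0],
  "jaw": 1
}}

```text
clock: 2.7
eef_pos: [482.8, -162.7, 110.9]
eef_rot: [-3.137, -0.005, 0.002]
wrist_force: [-0.1, 0.6, 0.3]
finger_gap: 57.2
```

Emit:
{"name": "drive_tool", "arguments": {
  "motion": [-1, 0, 3, 0, 0, 0, 2, 0, 0, 0, 0, 0, 0, 0, 0, 0, 0, 0, 0, 0, 0, 0, 0, 0]
}}

```text
clock: 3.2
eef_pos: [481.7, -162.7, 105.4]
eef_rot: [-3.138, -0.005, 0.002]
wrist_force: [1.3, -0.7, 0.5]
finger_gap: 21.5
```

Emit:
{"name": "drive_tool", "arguments": {
  "motion": [2.5, -9.7, 0, 0, 4.4, -9, 0, 0, 6.1, -8, 0, 0, 7.5, -6.6, 0, 0]
}}

```text
clock: 3.53
eef_pos: [500.9, -129.2, 105.5]
eef_rot: [-3.139, -0.001, 0.0]
wrist_force: [-0.3, -5.5, -2.2]
finger_gap: 21.2
```

Emit:
{"name": "drive_tool", "arguments": {
  "motion": [10.6, -5.7, 0, 0, 11.6, -3, 0, 0, 12, -0.1, 0, 0, 11.7, 2.7, 0, 0, 10.7, 5.4, 0, 0]
}}

```text
clock: 3.95
eef_pos: [560.1, -127.7, 105.3]
eef_rot: [3.138, 0.004, 0.003]
wrist_force: [-14.1, -14.2, 6.0]
finger_gap: 21.3
```

Emit:
{"name": "drive_tool", "arguments": {
  "motion": [7.8, 7.5, 0, 0, 7, 9.8, 0, 0, 4.5, 11.1, 0, 0, 1.7, 11.9, 0, 0, -1.2, 11.9, 0, 0]
}}

```text
clock: 4.37
eef_pos: [580.6, -178.8, 105.3]
eef_rot: [3.14, 0.016, 0.006]
wrist_force: [-10.8, 5.3, 5.4]
finger_gap: 21.3
```

Emit:
{"name": "drive_tool", "arguments": {
  "motion": [-4.3, 11.4, 0, 0, -6.4, 10.2, 0, 0, -8.6, 8.4, 0, 0, -10.3, 6.1, 0, 0, -11.5, 3.5, 0, 0]
}}

```text
clock: 4.78
eef_pos: [542.4, -217.9, 105.5]
eef_rot: [-3.141, 0.011, 0.008]
wrist_force: [3.2, 3.3, -3.0]
finger_gap: 21.3
```

Emit:
{"name": "drive_tool", "arguments": {
  "motion": [-11.9, 1.3, 0, 0, -11.9, -1.5, 0, 0, -11.2, -4.3, 0, 0, -9.9, -6.9, 0, 0, -7.9, -9, 0, 0]
}}

```text
clock: 5.2
eef_pos: [488.6, -196.0, 105.5]
eef_rot: [-3.137, 0.001, 0.007]
wrist_force: [16.8, 6.4, -8.8]
finger_gap: 21.3
```

Emit:
{"name": "drive_tool", "arguments": {
  "motion": [-4.3, -10.8, 0, 0, -2.2, -11.7, 0, 0, 0.6, -12, 0, 0, 3.2, -11.6, 0, 0, 5.8, -10.5, 0, 0]
}}

```text
clock: 5.62
eef_pos: [491.0, -138.9, 105.6]
eef_rot: [3.139, -0.007, 0.005]
wrist_force: [11.7, -12.8, -10.6]
finger_gap: 21.2
```

Emit:
{"name": "drive_tool", "arguments": {
  "motion": [6, -6.7, 0, 0, 7.1, -5.5, 0, 0, 8, -4.1, 0, 0, 7, -2.1, 0, 0, 0, 0, 0, 0]
}}

```text
clock: 6.03
eef_pos: [519.5, -120.4, 105.4]
eef_rot: [3.13, -0.007, 0.007]
wrist_force: [3.5, -3.9, -1.1]
finger_gap: 21.6
```

Emit:
{"name": "drive_tool", "arguments": {
  "motion": [4, -0.5, 0, 0, 3, -0.2, 0, 0, 0, 0, 0, 0]
}}

```text
clock: 6.28
eef_pos: [525.8, -119.3, 105.4]
eef_rot: [3.13, -0.005, 0.007]
wrist_force: [2.2, -3.0, 0.0]
finger_gap: 21.1
```

Run:
```python
from h import *
a=camera("side");b=camera("top")
cv2.imwrite("pics/c3.png",np.hstack([cv2.resize(x[...,::-1],(400,400),interpolation=2) for x in (a[80:240,210:370],b[30:190,310:470])]))
s=read_state();print(s['eef_pos'],s['wrist_force'],s['finger_gap'])
```

```text
[ 525.84416382 -119.3409523   105.43599967] [ 2.52082294 -1.6576276  -0.80126219] 21.0698957996703
```

View pics/c3.png

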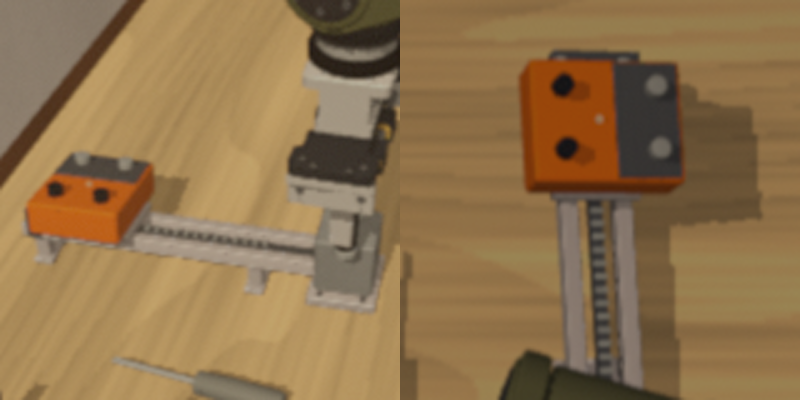

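The top view shows the pedal's far edge at the dark end stop (about (550,52) in the crop). In the side view the fingers still hold the handle. A small nudge will show whether it has met the hard stop.

Emit:
{"name": "drive_tool", "arguments": {
  "motion": [3, 0.3, 0, 0, 3, 0.3, 0, 0, 0, 0, 0, 0]
}}

```text
clock: 6.63
eef_pos: [526.3, -119.3, 105.3]
eef_rot: [3.133, 0.009, 0.007]
wrist_force: [1.7, -3.1, 1.7]
finger_gap: 21.0
```

It stalled: 6 mm was commanded and it moved 0.5 mm, so this is the hard stop. Releasing.

Emit:
{"name": "drive_tool", "arguments": {
  "motion": [0, 0, 0, 0, 0, 0, 0, 0, 0, 0, 0, 0, 0, 0, 0, 0, 0, 0, 0, 0, 0, 0, 0, 0, 0, 0, 0, 0, 0, 0, 0, 0],
  "jaw": 0
}}

```text
clock: 7.3
eef_pos: [526.4, -118.9, 105.3]
eef_rot: [3.133, 0.009, 0.007]
wrist_force: [-0.6, 0.6, 0.2]
finger_gap: 71.1
```

Emit:
{"name": "drive_tool", "arguments": {
  "motion": [0, 0, -10, 0, 0, 0, -20, 0, 0, 0, -25, 0, 0, 0, -25, 0, 0, 0, -20, 0, 0, 0, -10, 0, 0, 0, 0, 0, 0, 0, 0, 0]
}}

```text
clock: 7.97
eef_pos: [526.8, -117.7, 224.6]
eef_rot: [3.133, 0.008, 0.007]
wrist_force: [0.7, 0.2, 0.3]
finger_gap: 93.8
```

Emit:
{"name": "drive_tool", "arguments": {
  "motion": [-15, 15, 0, 0, -25, 25, 0, 0, -25, 25, 0, 0, -25, 25, 0, 0, -25, 25, 0, 0, -20, 20, 0, 0, -10, 10, 0, 0, 0, 0, 0, 0]
}}

```text
clock: 8.63
eef_pos: [374.9, -267.0, 220.9]
eef_rot: [3.138, 0.015, 0.011]
wrist_force: [-0.1, -0.2, 0.2]
finger_gap: 94.0
```

Run:
```python
from h import *
a=camera("side");b=camera("top")
cv2.imwrite("pics/c4.png",np.hstack([cv2.resize(x[...,::-1],(400,400),interpolation=2) for x in (a[80:340,150:410],b[40:300,175:435])]))
s=read_state();print(s['eef_pos'],s['wrist_force'],s['finger_gap'],s['clock'])
```

```text
[ 376.43184887 -265.60243116  220.99511578] [-0.30453007 -0.04047872 -0.37099175] 93.96082523312829 8.7333
```

View pics/c4.png

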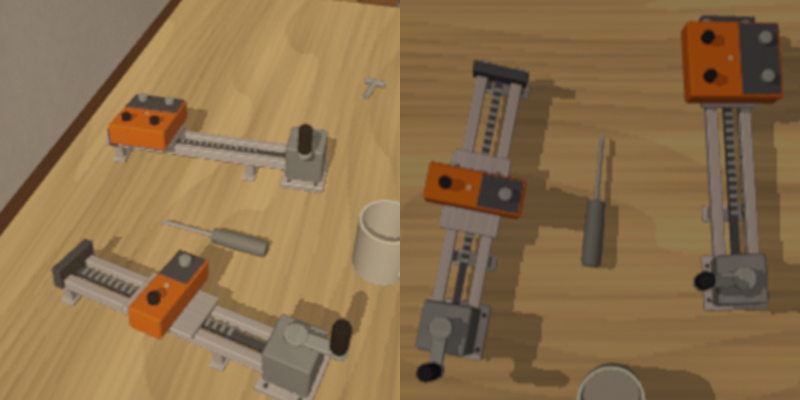

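The wide pedal is at its end stop and its knob is free, now on the left of its hub. The narrow crank and pedal haven't changed, and the arm is clear.

```bash
python3 -c "
from cell import *
sign_off()"
```

```text
the job is handed in; nothing more can be done
```

I gripped the wide pedal's crank handle at fixed yaw and turned it clockwise about 1.2 turns to the hard stop. Then I let go, lifted clear and handed the job in at about 8.7 s of the 53 s.

- **End stop:** the last nudge commanded 6 mm and the handle moved only 0.5 mm. My estimate of the crank angle there is about 7.8 rad, and the final pictures show the pedal against the stop.
- **Grip:** the finger gap stayed at about 21–22 mm through the turn, so the 22 mm handle was held throughout. The wrist force readings between moves stayed below about 25 N.
- **After release:** the gripper is fully open, the wrist force is near zero and the arm is clear of everything.
- **Narrow pedal:** its crank and pedal look unchanged in the final pictures. I judged this by eye and did not measure it.

No check failed. The first estimate of the crank axis was about 2 mm off, and I corrected it during the turn from the measured arc.

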